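Fit the full grit pot to the micro-blaster

TASK

One of the two alike closed grit pots on the cork mat is full and the other is nearly empty, which only their weight will tell. Fit the full one to the micro-blaster: lower it into the bayonet collar, press it down against the sprung seat and turn it clockwise (seen from above) fully home against its stop, without forcing it, so that it stays locked when you let go. Leave the nearly empty pot standing upright on the cork mat and do not disturb the other things on the bench.

Things in the scene. Friction and masses are not known exactly. Their poses are not given: they have to be found in the camera images.
- pot_a_mid (a point): closed pot, 116 mm tall, standing on the mat; point on its axis half-way up, 58 mm over its underside. On its black cap (71 mm across, flat top 88 mm over the underside) stands a straight grip bar 50 mm long (along x), 16 mm thick (y), 28 mm high. z up; same after half a turn. One pot is at least 180 g heavier than the other (both under 0.8 kg); outsides alike, either may be full
- pot_a: the same pot, origin at the centre of its underside, axes as there. Aluminium body 68 mm across from 20 mm up; below it a foot 50 mm across with two opposite flat lugs at its very bottom, 6 mm high, 18 mm wide, reaching 32 mm from the axis along +x and -x, under the ends of the grip bar
- pot_b_mid (a point): closed pot, 116 mm tall, standing on the mat; point on its axis half-way up, 58 mm over its underside. On its black cap (71 mm across, flat top 88 mm over the underside) stands a straight grip bar 50 mm long (along x), 16 mm thick (y), 28 mm high. z up; same after half a turn. One pot is at least 180 g heavier than the other (both under 0.8 kg); outsides alike, either may be full
- pot_b: the same pot, origin at the centre of its underside, axes as there. Aluminium body 68 mm across from 20 mm up; below it a foot 50 mm across with two opposite flat lugs at its very bottom, 6 mm high, 18 mm wide, reaching 32 mm from the axis along +x and -x, under the ends of the grip bar
- socket (a point): centre of the floor of the bayonet collar, on the blaster's deck, 55 mm above the bench; axes as blaster. Collar 84 mm across, 15 mm high; bore 54 mm between two inward ears, 9 to 15 mm above the floor. The gaps between ears lie on a line 72 degrees (1.257 rad) counter-clockwise (from above) of x: enter with lugs and grip bar along it, within 10 degrees
- ear (a point): point under one ear, 9 mm above the collar floor. With the pot's underside pressed to less than 3 mm above the floor, the pot turns clockwise 64 to 82 degrees, lugs under the ears, to a hard stop. Let go there, the seat lifts the lugs against the ears and holds the pot, underside about 3 mm above the floor, and friction keeps it turned; not turned in, it springs up
- interlock (a joint): pin of the air interlock at the stop: m pushed in by a lug (1 to 3 N) over the last 4 mm (0.13 rad) of the turn; 0 out, 0.004 when the lug meets the hard stop. The stop is clamped where the last user set it, so that the grip bar at the stop lies within 9 degrees either way of the blaster's x axis; its place is not measured
- seat (a joint): sprung rubber-topped seat in the middle of the collar, 37 mm across: m pressed down. At 0 its top is 10 mm above the collar floor and meets the pot's underside; it yields at about 7.5 N, plus 1.2 N per mm (16 N at 7 mm, where the lugs can pass under the ears; pot weight included), and comes up hard at 0.010 (19.5 N)
- blaster: micro-blaster, fixed grey box 190 (x) by 240 (y) by 55 mm high; on its deck the bayonet collar, gauge and regulator knob (these rise at most 45 mm over the deck); origin at the centre of its underside; x points from front panel to back, y to the left, z up. The collar's axis is at x -30, y +45 mm
- mat: flat cork mat on the bench, fixed, 260 (x) by 420 (y) by 4 mm thick, on which both pots stand; origin at the centre of its underside
- bench_block: bystander, leave alone: steel bench block
- flat_file: bystander, leave alone: file
- wire_spool: bystander, leave alone: wire spool
- glass_jar: bystander, leave alone: glass jar
- pliers: bystander, leave alone: pliers
- ring_clamp: bystander, leave alone: ring clamp
Mind the look-alikes: they are no part of the job. What is shaped like the pot_b but yellow is not meant.

How it is judged:
At the end, for the whole second after the job is handed in: Full pot locked in the collar and at rest: axis within 5 mm, underside 0 to 5 mm above its floor, turned to the stop (interlock pin at least 2 of its 4 mm in, bar within 0.3 rad of blaster x), upright within 0.08 rad. Nearly empty pot upright (0.08 rad) and still on the mat (((horizontal distance between pot_a_mid and socket below 0.005 m and z of pot_a_mid in the frame of socket between 0.056 and 0.063 m and angle between the x axis of pot_a_mid and the x axis of blaster, either way round below 0.3 rad and value of joint interlock above 0.002 m and angle between each of pot_a_mid, pot_b_mid's own z axis and vertical below 0.08 rad and height (world z) of pot_b_mid below 0.068 m and contact force between pot_b and mat between 1.5 and 4.5 N and linear speed of each of pot_a, pot_b below 0.02 m/s) or (horizontal distance between pot_b_mid and socket below 0.005 m and z of pot_b_mid in the frame of socket between 0.056 and 0.063 m and angle between the x axis of pot_b_mid and the x axis of blaster, either way round below 0.3 rad and value of joint interlock above 0.002 m and angle between each of pot_b_mid, pot_a_mid's own z axis and vertical below 0.08 rad and height (world z) of pot_a_mid below 0.068 m and contact force between pot_a and mat between 1.5 and 4.5 N and linear speed of each of pot_b, pot_a below 0.02 m/s))); the robot touches nothing.
It fails at once if a pot is rammed into the blaster or forced against its stop (over 50 N in all, the seat included) (contact force between any of pot_a, pot_b and blaster above 50 N).
It fails at once if a pot is tipped by more than 30 degrees (angle between any of pot_a_mid, pot_b_mid's own z axis and vertical above 0.52 rad).
It fails at once if a bystander is pushed more than 20 mm (distance of any of bench_block, flat_file, wire_spool, glass_jar, pliers, ring_clamp from where it was at the start of the episode above 0.02 m).
It also fails if it takes over 72 s, if anything falls off the work surface, if the arm or the gripper's body presses on something with over 40 N, if the wrist force passes 120 N, or if a joint passes its speed limit or range.

ROBOT

A 6-joint arm with a two-finger parallel gripper is mounted at the origin on the work surface. World frame = base frame: x ahead of the robot, y to its left, z up, the work surface at z = 0. Lengths are in m, angles in rad, forces in N, time in s.
With the tool pointing down it reaches from about 0.25 to 0.725 m from the base axis. Payload 4 kg.
Tool frame: the origin (TCP) lies midway between the tips of the shut fingers; the grasp point (between the pads) lies arm.pinch_z behind it (arm.pinch_z is the distance from the TCP to the grasp point, in m); z points along the fingers, y is the line along which they close (so a half turn about z gives the same grasp; the last joint's range is limited). The gripper opens to 85 mm and grips with 20 to 120 N. Pads are 22 mm wide; open, the fingers measure 114 mm over their backs; the gripper's body (76 mm by 85 mm) begins 54 mm behind the grasp point. The pads swing forward as they close: fully open they stand 13 mm farther back than shut.
Start: joints at [-1.176, 0.241, 0.005, 1.335, 0, 1.571], TCP at [0.192, -0.462, 0.231] pointing down, gripper open.
Joint ranges: [-2.72, 2.72], [-1.05, 1.87], [-1.09, 1.28], [-1.99, 2.15], [-1.42, 1.44], [-3.14, 3.14]. Speed limits (rad/s): [2.79, 2.79, 3.14, 3.14, 3.14, 3.14].

INTERFACE

Orientations are given as a unit quaternion [x, y, z, w].
In Python, from plant import arm, kinematics, viewer, workorder gives the robot as it stands. Calls block until the motion is done:
- arm.move_ptp(position, orientation): joint-space move of the TCP to a pose.
- arm.move_straight(position, max_speed=0.15, orientation=None, max_force=None): straight line of the TCP; orientation=None keeps the orientation; max_speed is the mean speed in m/s. With max_force (N) it stops when the force on the tool has changed by that much, and returns True; else False.
- arm.move_joints(angles): joint-space move.
- arm.release() and arm.grasp(): open the fingers fully, or close them until they stop; the grip force is fixed at half the most.
- arm.dwell(seconds).
- kinematics.solve_ik(position, orientation): joint angles nearest the present ones, or None.
- viewer.camera(name): name is "scene" or "top" or "wrist"; returns a dict with "img" (480x640x3 uint8, red, green, blue), "fx", "fy", "cx", "cy" (pixels), "k1" (the pictures are not rectified: a ray, as slopes to the right and down, at radius r is drawn at 1 + k1 r^2 times it, then the intrinsics apply), "cam_to_world" (4x4, takes a point from camera to world coordinates). Camera axes: x right, y down, z forward; pixel columns grow to the right and rows downward; lengths in m; the calibration is good to about 2 mm. A picture is of the moment at which its call begins. There is no depth.
A pose or a line that the arm cannot do raises arm.PlanningError and nothing moves.
- workorder.finish_job(): hands the job in; it is judged then, once.
Readings, each from a call of its own:
- arm.current_clock(): time.
- arm.current_joint_pos(): joint angles.
- arm.current_joint_velocities(): joint speeds.
- arm.current_tau(): joint torques, N m.
- arm.current_position(): TCP position.
- arm.current_orientation(): TCP orientation.
- arm.current_ft_force(): force on the tool from outside, world axes, zero at the start.
- arm.current_moment(): the same for the moment, N m.
- arm.current_opening(): finger opening in m.
- arm.current_gripper_force(): force on a finger pad.
Only numpy, scipy, OpenCV 4.12 (cv2) and the standard library are available. Lean on these libraries where they do the work, as an engineer would, in place of code of your own. Each camera call takes 0.05 s, during which the arm holds its last target. There are 200 camera calls.

## Working session

There is one attempt and no reset: what is moved stays moved. The work goes in short steps, each a Python script; the robot and the scene stay as the last script left them, time stands still between calls to the robot, and variables do not carry over. Pictures are saved under pics/ and viewed, at most 10 in all, crops included, and the job is handed in when it is done.

```bash
ls; mkdir -p pics
python3 - <<'E'
from plant import arm, viewer
import cv2
for n in("scene","top"):
    c=viewer.camera(n); cv2.imwrite(f"pics/{n}0.png",c["img"][:,:,::-1]); print(n,c["fx"],c["fy"],c["cx"],c["cy"],c["k1"],c["cam_to_world"].round(3).tolist())
print(arm.pinch_z,arm.current_clock(),arm.current_orientation())
E
```

```text
pics
scene 545.5436311650839 545.5436311650839 328.20059664237135 233.92092543161877 -0.089307336044417 [[0.677, 0.612, -0.409, 0.978], [0.736, -0.554, 0.39, -0.37], [0.012, -0.565, -0.825, 1.007], [0.0, 0.0, 0.0, 1.0]]
top 527.5782942894175 527.5782942894175 316.31193819212274 244.1503521020613 0.011732001070155141 [[-0.024, -0.989, 0.148, 0.33], [-1.0, 0.024, -0.006, 0.062], [0.002, -0.148, -0.989, 1.397], [0.0, 0.0, 0.0, 1.0]]
0.0187 0.1 [ 9.80574594e-01  1.96144225e-01 -1.71218827e-04 -9.37492547e-04]
```

View pics/scene0.png

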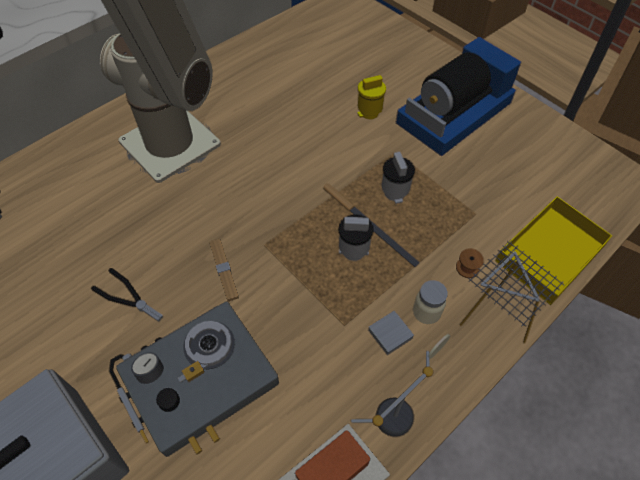

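View pics/top0.png

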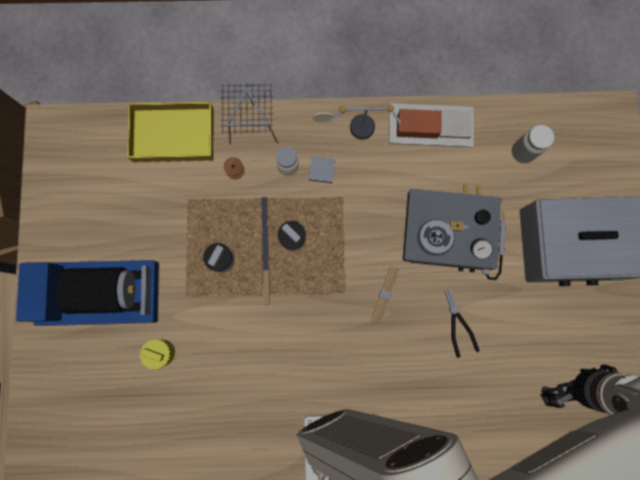

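Candidates: black-capped pots at top px (291,234) and (218,257); the yellow look-alike at (155,354) is out, as is the glass jar at (287,160). The collar is at (436,236), with the gauge at (481,249) as something to mistake for it. The blaster x axis points about world +x.

```bash
cat > h.py <<'E'
import numpy as np, cv2
from plant import arm, kinematics, viewer, workorder
from scipy.spatial.transform import Rotation as R
def ray(c,px,z):
    K=np.array([[c["fx"],0,c["cx"]],[0,c["fy"],c["cy"]],[0,0,1.]])
    u=cv2.undistortPoints(np.float64(px).reshape(-1,1,2),K,np.array([c["k1"],0,0,0,0.])).reshape(-1,2)
    T=np.array(c["cam_to_world"]); d=np.c_[u,np.ones(len(u))]@T[:3,:3].T
    return T[:3,3]+d*((z-T[2,3])/d[:,2])[:,None]
def proj(c,p):
    T=np.array(c["cam_to_world"]); q=(np.atleast_2d(p)-T[:3,3])@T[:3,:3]; s=q[:,:2]/q[:,2:]
    s=s*(1+c["k1"]*(s**2).sum(1,keepdims=True)); return s*c["fx"]+[c["cx"],c["cy"]]
def quat(yaw):  # tool down, tool x along yaw
    return (R.from_euler('z',yaw)*R.from_euler('x',np.pi)).as_quat()
def line(c,mask,z):
    """biggest blob -> centre & yaw & sizes on plane z"""
    cs,_=cv2.findContours(mask.astype(np.uint8),cv2.RETR_EXTERNAL,cv2.CHAIN_APPROX_NONE)
    k=max(cs,key=cv2.contourArea).reshape(-1,2)
    w=ray(c,k,z)[:,:2]; (ctr,sz,a)=cv2.minAreaRect((w*1e4).astype(np.float32))
    yaw=np.radians(a if sz[0]>sz[1] else a+90)
    yaw=(yaw+np.pi/2)%np.pi-np.pi/2
    return np.array(ctr)/1e4,yaw,np.sort(sz)/1e4
E
python3 - <<'E'
from h import *
c=viewer.camera("top"); im=c["img"].astype(int); g=im.sum(2)/3
yy,xx=np.mgrid[:480,:640]
for n,(u,v) in dict(right=(291,234),left=(218,257)).items():
    m=(np.hypot(xx-u,yy-v)<13)&(g>95)
    print(n,line(c,m,.12))
    m=(np.hypot(xx-u,yy-v)<18)&(g<70); print(" cap",line(c,m,.092))
# blaster deck by corner picks: dark-blueish grey
sat=im.max(2)-im.min(2); m=(xx>395)&(xx<512)&(yy>180)&(yy<275)&(sat<25)&(g<130)
m=cv2.morphologyEx(m.astype(np.uint8),cv2.MORPH_OPEN,np.ones((9,9)))
ctr,yaw,sz=line(c,m,.055);print("blaster",ctr,yaw,sz)
print("collar px", ray(c,[(436,236)],.07))
big=cv2.resize(c["img"][175:285,395:515],None,fx=4,fy=4,interpolation=cv2.INTER_CUBIC)
b2=cv2.resize(c["img"][200:290,190:320],None,fx=3,fy=3)
o=np.zeros((440,480+390,3),np.uint8);o[:,:480]=big;o[:270,480:]=b2
cv2.imwrite("pics/crop.png",o[:,:800,::-1])
E
```

```text
right (array([0.5515481 , 0.11735035]), np.float64(0.7583664791218987), array([0.01570872, 0.04926974]))
 cap (array([0.5482415 , 0.11803776]), np.float64(-0.023711454765519946), array([0.07021376, 0.07368531]))
left (array([0.49964473, 0.30274243]), np.float64(-0.49640763455248127), array([0.01632494, 0.0498944 ]))
 cap (array([0.49806064, 0.29948691]), np.float64(1.1684366282419099), array([0.07050833, 0.0789044 ]))
blaster [ 0.56119307 -0.30328872] 1.445755320977387 [0.1951783  0.25885535]
collar px [[ 0.54167236 -0.25041907  0.07      ]]
```

View pics/crop.png

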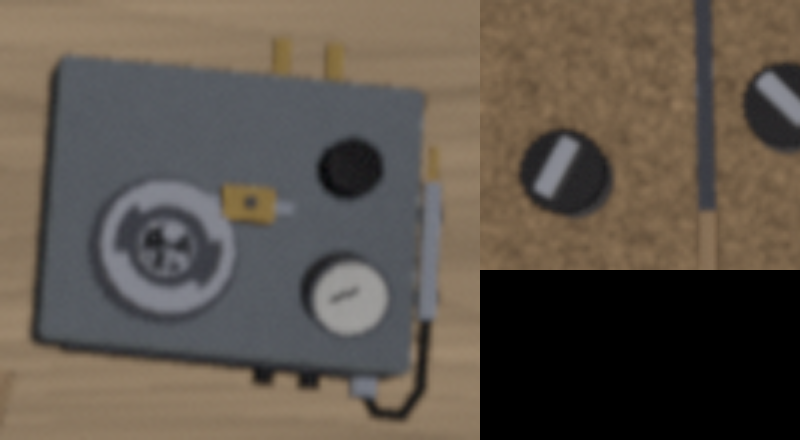

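The crop shows the collar with gap notches at (130,225) and (205,265), i.e. a line at about 1.1 rad as predicted, and both black pots with clear bars. Now I'll take close looks over the collar and both pots with the wrist camera.

Run:
```python
from h import *
o=[]
for n,p,y,z in (("col",(.5417,-.2504),1.137,.25),("right",(.5515,.1174),.758,.30),("left",(.4996,.3027),-.496,.30)):
    arm.move_ptp([*p,z],quat(y)); c=viewer.camera("wrist")
    cv2.imwrite(f"pics/w_{n}.png",c["img"][:,:,::-1]); np.save(f"w_{n}.npy",c,allow_pickle=True)
    print(n,arm.current_clock(),arm.current_position().round(4),arm.current_joint_pos().round(2),c["cam_to_world"].round(3).tolist(),arm.current_ft_force())
    o.append(cv2.resize(c["img"],(400,300)))
o.append(o[0]*0)
cv2.imwrite("pics/w3.png",np.vstack([np.hstack(o[:2]),np.hstack(o[2:])])[:,:,::-1])
```

```text
col 1.7083 [ 0.5409 -0.2516  0.2501] [-0.44  0.43  0.33  1.46 -0.    1.57] [[0.907, -0.402, -0.125, 0.572], [-0.421, -0.867, -0.267, -0.183], [-0.001, 0.294, -0.956, 0.393], [0.0, 0.0, 0.0, 1.0]] [ 1.08504795 -0.21125266 -0.08655337]
right 3.15 [0.5517 0.1161 0.2998] [ 0.21  0.36  0.34  1.56 -0.    2.59] [[0.687, -0.694, -0.214, 0.606], [-0.727, -0.657, -0.202, 0.168], [-0.0, 0.294, -0.956, 0.443], [0.0, 0.0, 0.0, 1.0]] [ 0.20450307 -0.69045248 -0.51243451]
left 7.0833 [0.4997 0.3026 0.3   ] [ 0.54  0.4   0.41  1.58 -0.   -2.1 ] [[-0.475, -0.841, -0.259, 0.565], [-0.88, 0.454, 0.14, 0.267], [-0.0, 0.295, -0.956, 0.443], [0.0, 0.0, 0.0, 1.0]] [-0.18260581 -1.27286587 -0.72681144]
```

View pics/w3.png

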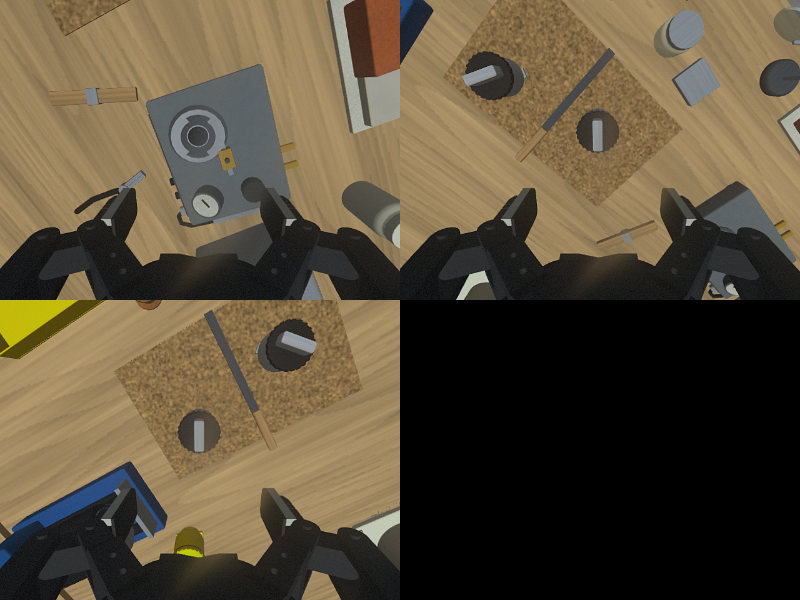

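Top-left shows the collar at (198,136)×1.6, with its gaps roughly along the image vertical. The pots' bars are at (597,135) in the top-right view and (199,435) in the bottom-left view, both centred and vertical as expected. Next I'll measure them.

Run:
```python
from h import *
yy,xx=np.mgrid[:480,:640]
for n in("right","left"):
    c=np.load(f"w_{n}.npy",allow_pickle=True).item(); g=c["img"].mean(2)
    p=proj(c,[*dict(right=(.5515,.1174),left=(.4996,.3027))[n],.12])[0]
    m=(np.hypot(xx-p[0],yy-p[1])<50)&(g>110)&(np.ptp(c["img"].astype(int),axis=2)<25)
    print(n,p,line(c,m,.12))
c=np.load("w_col.npy",allow_pickle=True).item(); im=c["img"].astype(int); g=im.mean(2)
p=proj(c,[.5417,-.2504,.07])[0]
m=(np.hypot(xx-p[0],yy-p[1])<60)&(g>115)&(np.ptp(im,axis=2)<25)
cs,_=cv2.findContours(m.astype(np.uint8),cv2.RETR_EXTERNAL,cv2.CHAIN_APPROX_NONE)
k=max(cs,key=cv2.contourArea).reshape(-1,2)
w=ray(c,k,.07)[:,:2]; print("collar",p,np.array(cv2.fitEllipse((w*1e4).astype(np.float32))[0])/1e4,np.array(cv2.fitEllipse((w*1e4).astype(np.float32))[1])/1e4,np.array(cv2.minEnclosingCircle((w*1e4).astype(np.float32))[0])/1e4)
u,v=p.astype(int); cr=cv2.resize(c["img"][v-120:v+90,u-90:u+190],None,fx=2.5,fy=2.5,interpolation=cv2.INTER_CUBIC)
print(u,v); cv2.imwrite("pics/colcrop.png",cr[:,:,::-1])
```

```text
right [316.9310731  216.39272188] (array([0.54974927, 0.11763707]), np.float64(0.7623467065290765), array([0.01454654, 0.04784009]))
left [317.35814755 216.6768013 ] (array([0.49784839, 0.30229524]), np.float64(-0.5009187631229661), array([0.01475033, 0.04891324]))
collar [318.19919778 215.99855816] [ 0.53907417 -0.25242847] [0.08322951 0.08409734] [ 0.54023452 -0.25400708]
318 215
```

View pics/colcrop.png

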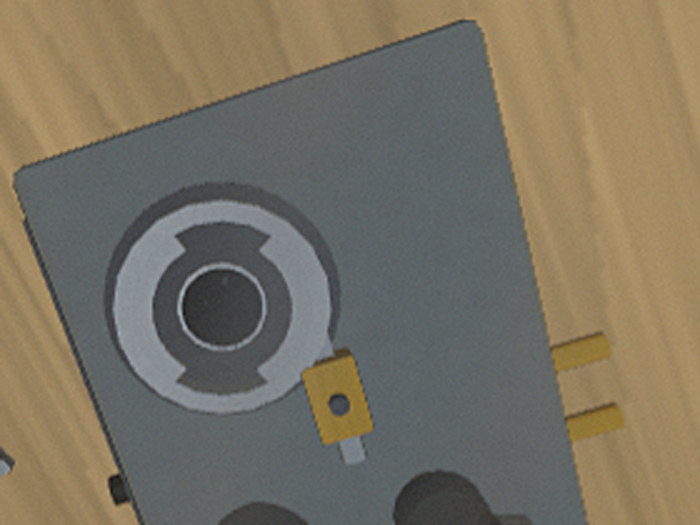

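Run:
```python
from h import *
c=np.load("w_col.npy",allow_pickle=True).item()
P=lambda a:np.array(a,float)/2.5+[318-90,215-120]
g=ray(c,P([(223.5,237),(222,380)]),.07); d=g[0]-g[1]; print("gap yaw",np.arctan2(d[1],d[0]), g.mean(0))
e=ray(c,P([(60,153),(440,31)]),.055); d=e[1]-e[0]; print("edge yaw",np.arctan2(d[1],d[0]))
e=ray(c,P([(484,45),(551,350)]),.055); d=e[1]-e[0]; print("edge2",np.arctan2(d[1],d[0]))
p=[.4978,.3023]; q=quat(-.499)
arm.move_ptp([*p,.16],q); arm.dwell(.3); f0=np.mean([arm.current_ft_force() for _ in range(5)],0)
print("hit",arm.move_straight([*p,.095],.1,max_force=12), arm.current_position())
arm.grasp(); print(arm.current_opening(),arm.current_gripper_force())
arm.move_straight([*p,.16],.1); arm.dwell(.4)
print("dF",np.mean([arm.current_ft_force() for _ in range(5)],0)-f0,arm.current_joint_pos().round(3),arm.current_clock())
```

```text
gap yaw 1.1256206803666473 [ 0.53941429 -0.25276889  0.07      ]
edge yaw -0.13653981409407528
edge2 -1.6924936627812768
hit False [0.49822084 0.30255686 0.09551596]
0.014373352642507616 60.538569688797
dF [ 1.56904679 -1.2812718  -3.90305747] [ 0.546  0.441  0.103  1.233 -0.    -2.097] 10.6417
```

Run:
```python
from h import *
p=[.4978,.3023]
print("hit",arm.move_straight([*p,.0955],.08,max_force=6),arm.current_position())
arm.release(); arm.move_straight([*p,.16],.15)
p=[.5498,.1176]; q=quat(.762-np.pi)
arm.move_ptp([*p,.18],q); arm.move_straight([*p,.16],.1); arm.dwell(.4); f0=np.mean([arm.current_ft_force() for _ in range(5)],0)
print("hit",arm.move_straight([*p,.095],.1,max_force=12), arm.current_position())
arm.grasp(); print(arm.current_opening(),arm.current_gripper_force())
arm.move_straight([*p,.16],.1); arm.dwell(.4)
print("dF",np.mean([arm.current_ft_force() for _ in range(5)],0)-f0,arm.current_joint_pos().round(3),arm.current_clock())
c=viewer.camera("scene"); cv2.imwrite("pics/held.png",c["img"][100:300,240:520,::-1])
```

```text
hit True [0.49670047 0.30181969 0.09536724]
hit False [0.55025692 0.11771985 0.09549323]
0.015239128792737021 60.333303809165955
dF [-0.02463091 -0.6054569  -6.40869795] [ 0.211  0.402  0.043  1.212 -0.    -0.551] 17.4667
```

View pics/held.png

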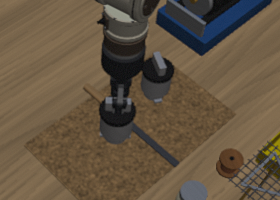

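The right pot is the full one (6.4 N against 3.9 N), and the picture shows the left pot upright on the mat. Next I'll carry the full one to the collar and lower it gently.

Run:
```python
from h import *
p=np.array([.5498,.1176]); arm.move_straight([*p,.26],.2)
s=np.array([.5393,-.2526]); q=quat(1.126-np.pi)
arm.move_ptp([*s,.26],q); arm.move_straight([*s,.19],.1); arm.dwell(.4)
x=arm.current_position(); print(x, arm.current_ft_force())
s2=s+(s-x[:2])
print("hit",arm.move_straight([*s2,.158],.04,max_force=5)); print(arm.current_position(),arm.current_ft_force(),arm.current_moment(),arm.current_joint_pos().round(3),arm.current_clock())
c=viewer.camera("scene"); cv2.imwrite("pics/ins.png",cv2.resize(c["img"][270:470,90:330],None,fx=3,fy=3)[:,:,::-1])
```

```text
[ 0.53940006 -0.25271873  0.19031158] [-0.01508237 -0.25927585 -6.22434244]
hit False
[ 0.53942881 -0.25261258  0.15829906] [ 0.40204299 -0.18963337 -6.22114132] [0.02875893 0.00491685 0.01942888] [-0.438  0.467  0.14   1.244 -0.    -1.564] 21.75
```

View pics/ins.png

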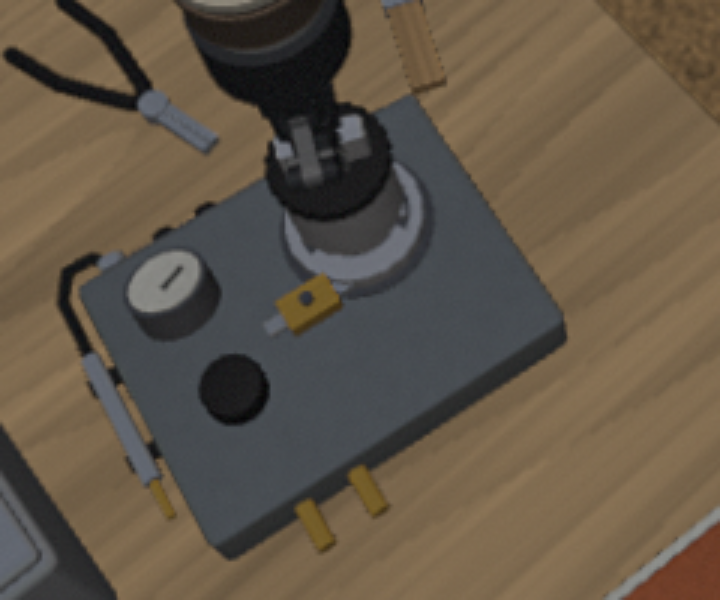

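The pot has entered the collar centred and without contact. Now I'll press down on the seat.

Run:
```python
from h import *
s=[.5392,-.2525]
for z in(.154,.151,.149,.1475):
    h=arm.move_straight([*s,z],.03,max_force=18); arm.dwell(.15)
    print(h,arm.current_position().round(4),arm.current_ft_force().round(2),arm.current_moment().round(3),arm.current_clock())
```

```text
False [ 0.5401 -0.2529  0.1555] [ 0.41 -0.32  1.64] [ 0.028 -0.109  0.001] 22.2333
False [ 0.5401 -0.2529  0.1521] [-0.03  0.17  6.26] [-0.002 -0.08  -0.001] 22.6333
False [ 0.5401 -0.2529  0.1505] [0.31 0.46 6.71] [ 0.097  0.146 -0.011] 23.0333
False [ 0.5402 -0.2529  0.1494] [-0.24  0.22  9.33] [0.158 0.232 0.016] 23.4333
```

Run:
```python
from h import *
h=arm.move_straight([.5387,-.2522,.1452],.03,max_force=12); arm.dwell(.2)
print(h,arm.current_position().round(4),arm.current_ft_force().round(2),arm.current_moment().round(3),arm.current_clock())
j=np.array(arm.current_joint_pos()); print(j.round(3))
```

```text
False [ 0.5401 -0.2529  0.1477] [-0.6  -0.28 11.1 ] [0.156 0.21  0.051] 23.8833
[-0.438  0.472  0.12   1.214 -0.    -1.564]
```

```bash
cat > turn.py <<'E'
from h import *
import sys
y0=1.126-np.pi; P=[.5390,-.2524,.1452]
t=float(sys.argv[1]); end=float(sys.argv[2])
while t<end-1e-6:
    t+=.12 if t<.95 else .03
    arm.move_joints(kinematics.solve_ik(P,quat(y0-t))); arm.dwell(.05)
    m=np.mean([arm.current_moment() for _ in range(3)],0); f=arm.current_ft_force(); o=R.from_quat(arm.current_orientation()).as_matrix()[:,0]
    a=(y0-np.arctan2(o[1],o[0]))%(2*np.pi)
    print(round(t,3),"act",a.round(3),arm.current_position().round(4),f.round(1),m.round(2),round(arm.current_clock(),1))
    if abs(m[2])>.35 or np.hypot(*f[:2])>12 or f[2]>20: print("STOP"); break
E
python3 turn.py 0 .24
```

```text
0.12 act 0.12 [ 0.5403 -0.2531  0.1477] [-0.7  0.  11.3] [ 0.09  0.31 -0.1 ] 24.2
0.24 act 0.24 [ 0.5403 -0.2532  0.1477] [-0.3 -0.3 10.5] [ 0.09  0.3  -0.09] 24.5
```

```bash
python3 turn.py .24 1.05
```

```text
0.36 act 0.36 [ 0.5403 -0.2533  0.1477] [-0.3 -0.  11.1] [ 0.06  0.28 -0.07] 24.8
0.48 act 0.48 [ 0.5403 -0.2533  0.1477] [ 0.  -0.3 10.8] [ 0.04  0.25 -0.05] 25.1
0.6 act 0.6 [ 0.5403 -0.2533  0.1477] [-0.8 -0.6 10.1] [ 0.04  0.26 -0.06] 25.4
0.72 act 0.721 [ 0.5403 -0.2534  0.1477] [-0.5  0.1 10. ] [-0.    0.3  -0.08] 25.7
0.84 act 0.841 [ 0.5403 -0.2534  0.1478] [-0.3  0.9 11. ] [ 0.01  0.3  -0.09] 26.0
0.96 act 0.961 [ 0.5403 -0.2534  0.1478] [-0.5 -0.6 10.2] [-0.01  0.25 -0.11] 26.3
0.99 act 0.99 [ 0.5403 -0.2534  0.1478] [-0.9 -0.8 10.7] [-0.02  0.31  0.02] 26.6
1.02 act 1.02 [ 0.5403 -0.2534  0.1478] [-0.4 -0.7 11.5] [-0.05  0.22  0.03] 26.9
1.05 act 1.05 [ 0.5404 -0.2534  0.1478] [-0.5 -0.7 10. ] [-0.04  0.29  0.07] 27.2
```

```bash
python3 turn.py 1.05 1.47
```

```text
1.08 act 1.08 [ 0.5404 -0.2533  0.1478] [ 0.1 -0.9 11.1] [0.01 0.32 0.04] 27.5
1.11 act 1.11 [ 0.5404 -0.2532  0.1478] [-0.9  0.3 10.2] [0.03 0.23 0.1 ] 27.8
1.14 act 1.14 [ 0.5404 -0.2532  0.1478] [-0.6  0.7 10.4] [0.12 0.28 0.09] 28.1
1.17 act 1.17 [ 0.5405 -0.2531  0.1477] [-0.9 -0.  10.7] [0.02 0.25 0.07] 28.4
1.2 act 1.199 [ 0.5406 -0.253   0.1478] [-1.2  0.1 10.9] [0.14 0.2  0.18] 28.7
1.23 act 1.229 [ 0.5408 -0.2525  0.1478] [ 0.8  1.1 10.7] [0.36 0.13 0.2 ] 29.0
1.26 act 1.258 [ 0.5411 -0.2519  0.1478] [ 1.   2.9 10.8] [ 0.73 -0.04  0.31] 29.3
1.29 act 1.287 [ 0.5412 -0.2514  0.1478] [ 1.   3.7 10.3] [ 0.98 -0.16  0.5 ] 29.6
STOP
```

Run:
```python
from h import *
y0=1.126-np.pi; P=np.array([.5390,-.2524,.1452])
def st(n): print(n,arm.current_position().round(4),arm.current_ft_force().round(1),arm.current_moment().round(2),round(arm.current_clock(),1))
q=quat(y0-1.25); arm.move_joints(kinematics.solve_ik(P,q)); arm.dwell(.1); st("back")
for dz in(.002,.0035,.005,.0065):
    arm.move_straight([P[0],P[1],P[2]+dz],.03); arm.dwell(.15); st(dz)
    if arm.current_ft_force()[2]<1: break
arm.release(); arm.dwell(.2); st("rel")
x=arm.current_position(); arm.move_straight([x[0],x[1],.2],.08,max_force=8); st("up")
arm.move_straight([x[0],x[1],.27],.2)
c=viewer.camera("wrist"); np.save("w_end.npy",c,allow_pickle=True); im=c["img"].astype(int)
yy,xx=np.mgrid[:480,:640]; z=.055+.003+.116
p=proj(c,[.5395,-.2525,z])[0]
m=(np.hypot(xx-p[0],yy-p[1])<60)&(im.mean(2)>110)&(np.ptp(im,axis=2)<25)
print(p,line(c,m,z)); cv2.imwrite("pics/end.png",c["img"][:,:,::-1])
```

```text
back [ 0.541  -0.2515  0.1478] [ 0.1  3.5 10.8] [ 1.   -0.08  0.12] 29.9
0.002 [ 0.541  -0.2515  0.1492] [1.1 3.9 9. ] [ 1.01 -0.31  0.1 ] 30.3
0.0035 [ 0.5409 -0.2515  0.1492] [3.2 3.8 3.8] [ 0.86 -0.99  0.11] 30.7
0.005 [ 0.5409 -0.2515  0.1493] [ 6.6  3.2 -2.2] [ 0.54 -1.48  0.08] 31.1
rel [ 0.539  -0.2524  0.1502] [ 0.3 -0.2 -0.3] [ 0.    0.01 -0.  ] 32.0
up [ 0.5387 -0.2523  0.1996] [-0.5  1.1  0.4] [-0.02  0.04  0.  ] 32.8
[316.98908779 244.54071173] (array([ 0.54035937, -0.25094062]), np.float64(-0.11315811419163069), array([0.01438286, 0.04880014]))
```

View pics/end.png

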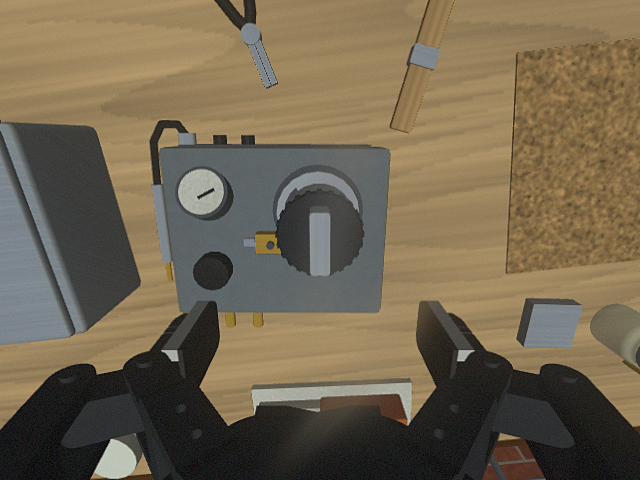

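The picture shows the pot seated in the collar with its bar at (319,242), along blaster x; the interlock's rod sticks out of the gold block at (249,242). I'll compare that rod's protrusion with the earlier picture to check the pin.

Run:
```python
from h import *
c=np.load("w_col.npy",allow_pickle=True).item(); e=np.load("w_end.npy",allow_pickle=True).item()
o=[]
for k,n in((c,"before"),(e,"after")):
    im=k["img"]; hsv=cv2.cvtColor(im,cv2.COLOR_RGB2HSV)
    p0=proj(k,[.5393,-.2526,.07])[0]; yy,xx=np.mgrid[:480,:640]
    m=((hsv[...,1]>110)&(hsv[...,2]>90)&(np.hypot(xx-p0[0],yy-p0[1])<80)).astype(np.uint8)
    cs,_=cv2.findContours(m,cv2.RETR_EXTERNAL,cv2.CHAIN_APPROX_NONE); b=max(cs,key=cv2.contourArea)
    u,v=b.reshape(-1,2).mean(0); print(n,"block px",u,v,ray(k,[(u,v)],.07))
    # resample on plane z=.067 in block-aligned frame: rows = blaster x, cols = blaster y (1 px = .1 mm)
    ce=np.array([.5445,-.2985]) if 0 else ray(k,[(u,v)],.067)[0,:2]
    g=R.from_euler('z',-.13).as_matrix()[:2,:2]
    X,Y=np.meshgrid(np.arange(-12,12,.08)/1e3,np.arange(-24,24,.08)/1e3,indexing='ij')
    W=ce+np.stack([X,Y],-1)@g.T; q=proj(k,np.c_[W.reshape(-1,2),np.full(X.size,.067)]).reshape(*X.shape,2).astype(np.float32)
    o.append(cv2.remap(im,q[...,0],q[...,1],cv2.INTER_CUBIC))
cv2.imwrite("pics/pin.png",np.vstack(o)[:,:,::-1])
```

```text
before block px 362.7340425531915 254.4255319148936 [[ 0.56569066 -0.30510095  0.07      ]]
after block px 266.5595238095238 244.10714285714286 [[ 0.56534966 -0.30944534  0.07      ]]
```

View pics/pin.png

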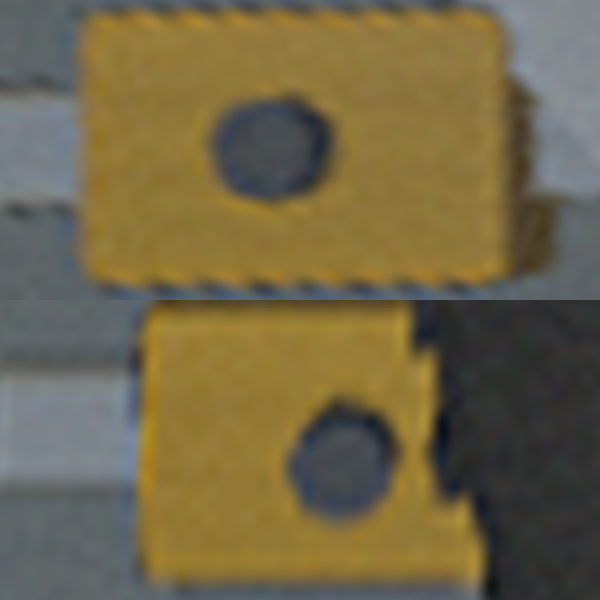

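Run:
```python
from h import *
# screw anchors the block (same world point); profile along rod axis at its height, outwards (-y of blaster)
S=ray(np.load("w_col.npy",allow_pickle=True).item(),[(362.7,254.4)],.067)[0,:2]
g=R.from_euler('z',-.13).as_matrix()[:2,:2]
for n,u in(("w_col",(362.7,254.4)),("w_end",(266.6,244.1))):
    k=np.load(n+".npy",allow_pickle=True).item(); ce=ray(k,[u],.067)[0,:2]
    dy=np.arange(-36,-8,.1)/1e3
    rows=[]
    for dx in (-.002,-.001,0,.001):   # blaster x offsets
        W=ce+np.c_[np.full(dy.size,dx),dy]@g.T
        q=proj(k,np.c_[W,np.full(dy.size,.067)]).astype(np.float32)
        rows.append(cv2.remap(k["img"],q[None,:,0],q[None,:,1],cv2.INTER_CUBIC)[0])
    p=np.mean(rows,0); b=p.mean(1); yel=p[:,0]-p[:,2]
    e=dy[np.where(yel>40)[0][0]]; mid=(b[dy<-.033].mean()+b[(dy>e-.004)&(dy<e-.001)].mean())/2
    r=dy[np.where((b>mid)&(dy<e))[0][0]]
    print(n,"block edge mm",e*1e3,"rod end mm",r*1e3,"protrusion",(e-r)*1e3, b[::10].round().astype(int))
```

```text
w_col block edge mm -17.399999999999736 rod end mm -29.099999999999902 protrusion 11.700000000000164 [ 96  97  98  98  96  96  98 116 130 130 127 126 127 129 127 128 128 129
 125 110 104 107 106 107 107 107 108 108]
w_end block edge mm -12.899999999999672 rod end mm -24.69999999999984 protrusion 11.800000000000168 [ 99 102 101 100 101 101 100  99 100  99  98 109 139 134 132 132 133 133
 132 132 133 134 135 125 109 105 107 107]
```

The rod doesn't move between the pictures, so it looks like part of the clamped stop and doesn't show the pin. There is plenty of time, so I'll regrip, press, turn gently to the stop again and let go without backing off.

Run:
```python
from h import *
y0=1.126-np.pi; s=[.5401,-.2515]
def st(n):
    o=R.from_quat(arm.current_orientation()).as_matrix()[:,0]; a=(y0-np.arctan2(o[1],o[0]))%(2*np.pi)
    m=np.mean([arm.current_moment() for _ in range(3)],0); print(n,a.round(3),arm.current_position().round(4),arm.current_ft_force().round(1),m.round(2),round(arm.current_clock(),1)); return m[2]
t=1.239; arm.move_ptp([*s,.19],quat(y0-t)); print(arm.move_straight([*s,.15],.08,max_force=8)); st("pos")
arm.grasp(); arm.dwell(.1); st("grip")
arm.move_straight([*s,.1458],.03,max_force=22); arm.dwell(.15); st("press")
while t<1.33:
    t+=.02; arm.move_joints(kinematics.solve_ik([*s,.1458],quat(y0-t))); arm.dwell(.08)
    if st(round(t,3))>.4: break
for z in(.148,.1495):
    arm.move_straight([*s,z],.03); arm.dwell(.1); st(z)
arm.release(); arm.dwell(.2); st("rel")
x=arm.current_position(); arm.move_straight([x[0],x[1],.2],.08,max_force=8)
arm.move_straight([x[0],x[1],.27],.2)
c=viewer.camera("wrist"); im=c["img"].astype(int)
yy,xx=np.mgrid[:480,:640]; z=.174; p=proj(c,[.5401,-.2515,z])[0]
m=(np.hypot(xx-p[0],yy-p[1])<60)&(im.mean(2)>110)&(np.ptp(im,axis=2)<25)
print(line(c,m,z),arm.current_clock())
```

```text
False
pos 1.239 [ 0.5405 -0.2517  0.1507] [-0.2 -1.   0.3] [-0.03  0.05  0.03] 34.4
grip 1.239 [ 0.5402 -0.2513  0.1503] [0.  0.9 2.9] [ 0.3   0.12 -0.01] 35.1
press 1.239 [ 0.5405 -0.2514  0.1477] [-2.1  2.9  9.9] [0.55 0.71 0.01] 35.6
1.259 1.258 [ 0.5405 -0.2514  0.1478] [-2.8  2.  10.1] [0.65 0.71 0.14] 35.9
1.279 1.278 [ 0.5405 -0.2513  0.1479] [-3.2  2.6 10.5] [0.64 0.77 0.29] 36.3
1.299 1.297 [ 0.5404 -0.2509  0.1478] [-2.8  3.6 10.9] [0.83 0.74 0.53] 36.6
0.148 1.298 [ 0.5404 -0.2509  0.149 ] [-1.1  3.   7.7] [0.85 0.47 0.42] 36.9
0.1495 1.298 [ 0.5403 -0.251   0.1497] [-0.   3.7  5.4] [0.93 0.21 0.39] 37.3
rel 1.299 [ 0.5401 -0.2515  0.1495] [ 0.7  1.  -0.2] [-0.03  0.01  0.04] 38.2
(array([ 0.54001885, -0.250046  ]), np.float64(-0.15234107015191167), array([0.01495143, 0.04873959])) 39.5083
```

```bash
python3 -c "
from plant import workorder,arm
print(workorder.finish_job(),arm.current_clock())"
```

```text
the job is handed in; nothing more can be done
the job is handed in; nothing more can be done
```

I fitted the full pot (the right-hand one, 6.4 N against 3.9 N) to the collar, turned it to its stop, let go and handed the job in at about 40 s; the nearly empty pot is back upright on the mat. The interlock pin couldn't be seen, so the lock at the stop is judged from the turning resistance and the final bar angle.

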